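# Stroke the flip lids of a curved tube rack shut

### The job

The five flip lids on the curved tube rack stand open. Run the fingertips lightly along the row just above the tube mouths, starting from the empty ledge end, so that the lids fold down and lie shut one after another from the ledge end to the far end. Do not press hard, do not shift or lift the rack, and leave the bottle, beaker and jar where they stand.

Things in the scene. Friction and masses are not known exactly. Their poses are not given: they have to be found in the camera images.
- rack: Loose curved white tube rack, 1.5 kg. Origin: underside, below the middle tube (3); z up. Five tubes on an arc of radius 200 mm about (-200, 0) mm of this frame, 48 mm (0.24 rad) apart: tube 1 at the +y end, tube 5 at the -y end. Deck 54 mm wide, top 48 mm up; it runs on as an empty ledge about 70 mm past tube 1's axis, but ends 26 mm past tube 5's. Round tube collars, 36 mm across, rise to 62 mm.
- bottle: Loose amber bottle, 48 mm across, 105 mm tall, beside the outer (convex) side of the rack; origin centre of its underside. To be left alone.
- beaker: Loose open glass beaker, 60 mm across, 75 mm tall, beside the outer (convex) side of the rack; origin centre of its underside. To be left alone.
- jar: Loose white jar, 50 mm across, 60 mm tall, on the inner (concave) side of the rack, towards the robot; origin centre of its underside. To be left alone.
- mouth1 (a point): Point fixed on the rack, on the axis of tube 1, at the height of the top face of its lid when shut (66 mm above the bench).
- lid1 (a joint): Flip lid of tube 1, opening angle: 0 flat shut, 1.57 upright, starts 1.35 to 1.95 (over 1.57 leans back to the ledge end). White disc 36 mm across, 4 thick, 42 from hinge to tab end. Hinge 64 mm above bench, across the row, 20 mm from the tube's axis on the ledge side: it folds down towards tube 5's end. Stiff hinge (0.008 N m), no snap: it stays where left, so follow it right down.
- mouth2 (a point): Point fixed on the rack, on the axis of tube 2, at the height of the top face of its lid when shut (66 mm above the bench).
- lid2 (a joint): Flip lid of tube 2, opening angle: 0 flat shut, 1.57 upright, starts 1.35 to 1.95 (over 1.57 leans back to the ledge end). White disc 36 mm across, 4 thick, 42 from hinge to tab end. Hinge 64 mm above bench, across the row, 20 mm from the tube's axis on the ledge side: it folds down towards tube 5's end. Stiff hinge (0.008 N m), no snap: it stays where left, so follow it right down.
- mouth3 (a point): Point fixed on the rack, on the axis of tube 3, at the height of the top face of its lid when shut (66 mm above the bench).
- lid3 (a joint): Flip lid of tube 3, opening angle: 0 flat shut, 1.57 upright, starts 1.35 to 1.95 (over 1.57 leans back to the ledge end). White disc 36 mm across, 4 thick, 42 from hinge to tab end. Hinge 64 mm above bench, across the row, 20 mm from the tube's axis on the ledge side: it folds down towards tube 5's end. Stiff hinge (0.008 N m), no snap: it stays where left, so follow it right down.
- mouth4 (a point): Point fixed on the rack, on the axis of tube 4, at the height of the top face of its lid when shut (66 mm above the bench).
- lid4 (a joint): Flip lid of tube 4, opening angle: 0 flat shut, 1.57 upright, starts 1.35 to 1.95 (over 1.57 leans back to the ledge end). White disc 36 mm across, 4 thick, 42 from hinge to tab end. Hinge 64 mm above bench, across the row, 20 mm from the tube's axis on the ledge side: it folds down towards tube 5's end. Stiff hinge (0.008 N m), no snap: it stays where left, so follow it right down.
- mouth5 (a point): Point fixed on the rack, on the axis of tube 5, at the height of the top face of its lid when shut (66 mm above the bench).
- lid5 (a joint): Flip lid of tube 5, opening angle: 0 flat shut, 1.57 upright, starts 1.35 to 1.95 (over 1.57 leans back to the ledge end). White disc 36 mm across, 4 thick, 42 from hinge to tab end. Hinge 64 mm above bench, across the row, 20 mm from the tube's axis on the ledge side: it folds down towards tube 5's end. Stiff hinge (0.008 N m), no snap: it stays where left, so follow it right down.

How it is judged (in metres and radians):
On the way, in this order (a step that is already met when the one before it is completed fails the run):
1. lid 1 is folded shut, the lids after it still open (value of joint lid1 below 0.18 rad and not (value of joint lid2 below 0.18 rad) and not (value of joint lid3 below 0.18 rad) and not (value of joint lid4 below 0.18 rad) and not (value of joint lid5 below 0.18 rad)), for 0.05 s.
2. lid 2 is folded shut, the lids after it still open (value of joint lid2 below 0.18 rad and not (value of joint lid3 below 0.18 rad) and not (value of joint lid4 below 0.18 rad) and not (value of joint lid5 below 0.18 rad)), for 0.05 s.
3. lid 3 is folded shut, the lids after it still open (value of joint lid3 below 0.18 rad and not (value of joint lid4 below 0.18 rad) and not (value of joint lid5 below 0.18 rad)), for 0.05 s.
4. lid 4 is folded shut, the lids after it still open (value of joint lid4 below 0.18 rad and not (value of joint lid5 below 0.18 rad)), for 0.05 s.
5. lid 5 is folded shut (value of joint lid5 below 0.18 rad), for 0.05 s.
At the end, for the whole second after the job is handed in: All five lids lie shut (each within 0.18 rad, about 10 degrees or 7 mm at the tab, of flat); the rack stands level, at rest and within 15 mm of its starting place; bottle, beaker and jar stand upright within 20 mm of theirs (value of joint each of lid1, lid2, lid3, lid4, lid5 below 0.18 rad and linear speed of rack below 0.02 m/s and angle between rack's own z axis and vertical below 0.05 rad and distance of rack from where it was at the start of the episode below 0.015 m and not (distance of bottle from where it was at the start of the episode above 0.02 m or angle between bottle's own z axis and vertical above 0.3 rad) and not (distance of beaker from where it was at the start of the episode above 0.02 m or angle between beaker's own z axis and vertical above 0.3 rad) and not (distance of jar from where it was at the start of the episode above 0.02 m or angle between jar's own z axis and vertical above 0.3 rad)); the robot touches nothing.
It fails at once if the fingers press on the rack or its lids with more than 30 N (contact force between the fingers and rack above 30 N).
It fails at once if the rack is lifted, tipped or shifted by more than 15 mm (distance of rack from where it was at the start of the episode above 0.015 m or angle between rack's own z axis and vertical above 0.1 rad).
It fails at once if the bottle is shifted by more than 20 mm, lifted or tipped (distance of bottle from where it was at the start of the episode above 0.02 m or angle between bottle's own z axis and vertical above 0.3 rad).
It fails at once if the beaker is shifted by more than 20 mm, lifted or tipped (distance of beaker from where it was at the start of the episode above 0.02 m or angle between beaker's own z axis and vertical above 0.3 rad).
It fails at once if the jar is shifted by more than 20 mm, lifted or tipped (distance of jar from where it was at the start of the episode above 0.02 m or angle between jar's own z axis and vertical above 0.3 rad).
It also fails if it takes over 43 s, if anything falls off the work surface, if the arm or the gripper's body presses on something with over 40 N, if the wrist force passes 120 N, or if a joint passes its speed limit or range.

### The arm

A 6-joint arm with a two-finger parallel gripper is mounted at the origin on the work surface. World frame = base frame: x ahead of the robot, y to its left, z up, the work surface at z = 0. Lengths are in mm, angles in rad, forces in N, time in s.
With the tool pointing down it reaches from about 400 to 925 mm from the base axis. Payload 12.5 kg.
Tool frame: the origin (TCP) lies on the centre line of the jaws, within the pads' length; the fingertips stand 17 mm ahead of it and the grasp point (between the pads) lies 2 mm behind it; z points along the fingers, y is the line along which they close (so a half turn about z gives the same grasp; the last joint's range is limited). The gripper opens to 95 mm and grips with 3 to 60 N. Pads are 20 mm wide; open, the fingers measure 119 mm over their backs; the gripper's body (75 mm by 180 mm) begins 59 mm behind the grasp point.
Start: joints at [1.097, 0.491, 1.559, -0, 1.092, -0.106], TCP at [224.711, 583.224, 231.661] pointing down, gripper open.
Joint ranges: [-3.1, 3.1], [-0.84, 2.19], [0.05, 2.79], [-1.13, 4.28], [0.06, 2.93], [-2.69, 2.69]. Speed limits (rad/s): [2.22, 2.22, 2.79, 3.14, 3.14, 3.14].

### API

Orientations are given as a unit quaternion [w, x, y, z].
In Python, from bench import sensors, imaging, ticket gives the robot as it stands.
- The arm moves only by the shell command python3 -m pendant 'ROWS'. ROWS is JSON, a list of rows, each a list of 5 numbers: the gripper command: -1 is fully open, 1 is shut, values between are in proportion, then the shift along the tool's x, y, z in m, then the turn about the tool's z in rad. In form: [[gripper, tx, ty, tz, turn], ...]. A call has 1 to 10 rows; each row shifts and turns the commanded pose from where the row before left it, along the tool's axes as they then stand; what a row does not reach is not made up. A row lasts 1/12 s, in which the tool goes at most 41.7 mm and 7.16 degrees, less where a joint would pass 70% of its speed; a pose out of reach is approached as far as the arm can. A call is refused whole if a number of a shift passes 0.0417 or a number of a turn 0.125, either way. A call with a gripper value outside its range is refused whole. The fingers move at their own pace and stop on an object; the grip force is fixed at half the most. Time passes only in rows, so rows that do not move let the fingers close. It gives the time, the measured TCP pose, the force, the opening and the grip force at its end, in the units of the state.
- sensors.state(): the state, without advancing time (a new reading comes with each control period).
- imaging.camera(name): name is "scene" or "side" or "wrist"; returns the picture (420x560x3 uint8, red, green, blue); there is no depth.
- imaging.camera_params(name): a dict with "mtx" (3x3 intrinsics, pixels), "extrinsics" (4x4, takes a point from world to camera coordinates). Camera axes: x right, y down, z forward; pixel columns grow to the right and rows downward; lengths in mm; the calibration is good to about 2 mm. A picture is of the moment at which its call begins: read the wrist's pose just before it. camera_params takes no time and is no camera call; for the wrist camera it gives the pose at the moment of the call.
- ticket.sign_off(): hands the job in; it is judged then, once.
The state is a dict: "clock": time; "qpos": joint angles; "dq": joint speeds; "effort": joint torques, N m; "eef_pos": TCP position; "orientation": TCP orientation; "force": force on the tool from outside, world axes, zero at the start; "torque": the same for the moment, N m; "gripper_width": finger opening in mm; "gripper_force": force on a finger pad.
Only numpy, scipy, OpenCV 4.12 (cv2) and the standard library are available. Lean on these libraries where they do the work, as an engineer would, in place of code of your own. Each camera call takes 0.05 s, during which the arm holds its last target. There are 200 camera calls.

## Working session

There is one attempt and no reset: what is moved stays moved. The work goes in short steps, Python scripts to look and compute and a shell command to move; the robot and the scene stay as the last step left them, time stands still between calls to the robot, and variables do not carry over. Pictures are saved under pics/ and viewed, at most 10 in all, crops included, and the job is handed in when it is done.

```bash
mkdir -p pics
python3 - <<'E'
from bench import sensors, imaging
import cv2, numpy as np
s=sensors.state(); print({k:np.round(v,3).tolist() for k,v in s.items()})
for n in ("scene","side"):
    im=imaging.camera(n); cv2.imwrite(f"pics/{n}0.png",im[:,:,::-1])
    p=imaging.camera_params(n); print(n,np.round(p["mtx"],1).tolist(),np.round(p["extrinsics"],3).tolist())
    np.savez(f"{n}.npz",im=im,K=p["mtx"],T=p["extrinsics"])
E
```

```text
{'clock': 0.0, 'qpos': [1.097, 0.492, 1.559, -0.0, 1.092, -0.106], 'dq': [-0.0, 0.0, 0.002, -0.002, -0.001, -0.002], 'effort': [0.003, -61.266, -25.819, 0.069, 0.048, -0.0], 'eef_pos': [224.605, 582.997, 231.047], 'orientation': [-0.0, 0.183, 0.983, -0.001], 'force': [0.024, -0.725, -0.695], 'torque': [-0.021, -0.008, -0.062], 'gripper_force': 0.0, 'gripper_width': 95.432}
scene [[404.4, 0.0, 284.8], [0.0, 404.4, 219.3], [0.0, 0.0, 1.0]] [[-0.368, 0.93, 0.019, 197.052], [0.521, 0.223, -0.824, -246.642], [-0.77, -0.293, -0.567, 1129.595], [0.0, 0.0, 0.0, 1.0]]
side [[459.8, 0.0, 277.0], [0.0, 459.8, 206.8], [0.0, 0.0, 1.0]] [[0.969, -0.248, -0.007, -559.548], [-0.192, -0.729, -0.657, 170.005], [0.158, 0.638, -0.754, 770.522], [0.0, 0.0, 0.0, 1.0]]
```

View pics/scene0.png

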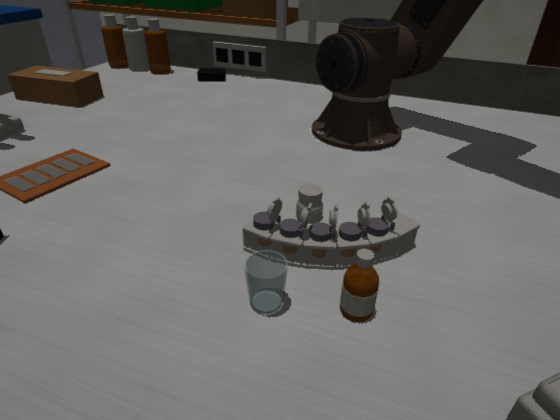

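View pics/side0.png

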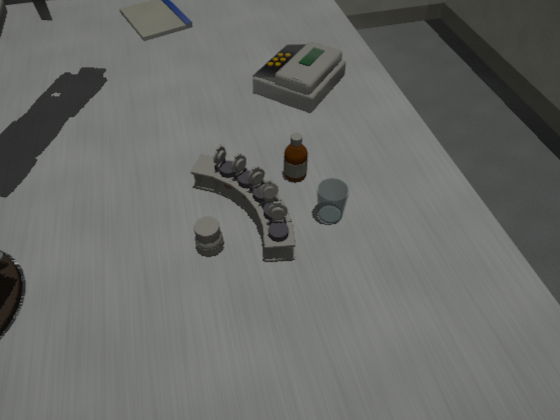

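The scene view shows five dark tube mouths, from (377,227) at tube 1 on the ledge end to (263,220) at tube 5. The beaker is at (266,285), the bottle at (358,290) and the jar at (310,205). In the side view, tube 1 is at (229,169), tube 5 at (278,231), the jar at (208,237), the bottle at (296,160) and the beaker at (331,203).

```bash
cat > h.py <<'E'
import numpy as np, cv2
def ray(K,T,uv,z):
    R,t=T[:3,:3],T[:3,3]; c=-R.T@t
    d=R.T@np.linalg.inv(K)@np.array([uv[0],uv[1],1.0]); return c+d*(z-c[2])/d[2]
E
python3 - <<'E'
from h import *
from scipy.optimize import least_squares
seeds={"scene":[(377,227),(350,231),(320,231),(291,227),(263,220)],"side":[(229,169),(245,181),(259,195),(270,211),(278,231)]}
P=[]
for n,b in (("scene",(235,185,430,270)),("side",(185,140,305,265))):
    f=np.load(n+".npz"); im=f["im"]; g=im.max(2)
    m=((g<95)).astype(np.uint8)
    # dark-purplish: not orange
    m&=(np.abs(im[:,:,0].astype(int)-im[:,:,2])<25).astype(np.uint8)
    x0,y0,x1,y1=b
    c=cv2.resize(im[y0:y1,x0:x1,::-1],None,fx=4,fy=4,interpolation=cv2.INTER_NEAREST)[:600,:800]
    cv2.imwrite(f"pics/{n}_crop.png",c)
    N,L,S,C=cv2.connectedComponentsWithStats(m)
    for i in range(1,N):
        if S[i,4]>25 and x0<C[i,0]<x1 and y0<C[i,1]<y1:
            p=ray(f["K"],f["T"],C[i],62); print(n,S[i].tolist(),C[i].round(1),p.round(1))
    print([im[v,u].tolist() for u,v in seeds[n]])
    for k,(u,v) in enumerate(seeds[n]): print(ray(f["K"],f["T"],(u,v),62).round(1))
E
```

```text
scene [243, 191, 177, 127, 8905] [314.8 246.7] [615.5  77.7  62. ]
[[75, 72, 77], [75, 71, 77], [75, 71, 76], [76, 72, 77], [76, 72, 78]]
[528.9 153.3  62. ]
[556.4 116.3  62. ]
[574.8  73.   62. ]
[582.6  27.6  62. ]
[582.2 -20.9  62. ]
side [286, 138, 20, 10, 79] [295.6 142.3] [665.  184.7  62. ]
side [213, 146, 79, 96, 2369] [255.9 192.1] [555.3  68.9  62. ]
side [282, 151, 26, 32, 410] [294.2 170.3] [639.9 106.2  62. ]
side [191, 172, 104, 90, 1631] [243.7 213.3] [522.8  23.9  62. ]
side [195, 227, 29, 30, 597] [209.3 243.6] [452.9 -27.3  62. ]
[[65, 62, 66], [65, 63, 66], [60, 58, 60], [57, 56, 53], [64, 63, 66]]
[518.  142.2  62. ]
[541.5 102.2  62. ]
[559.2  60.2  62. ]
[569.6  17.2  62. ]
[572.1 -30.5  62. ]
```

View pics/scene_crop.png

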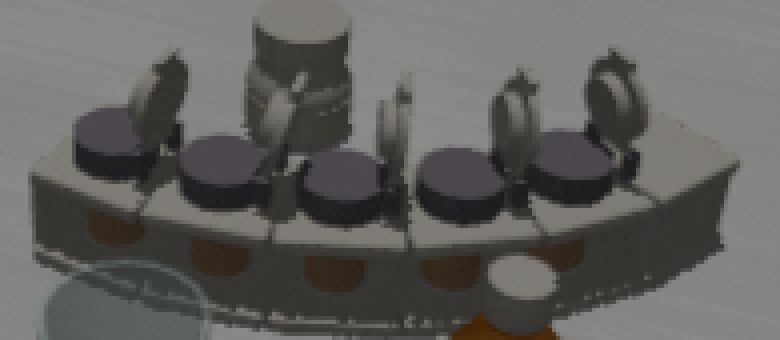

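View pics/side_crop.png

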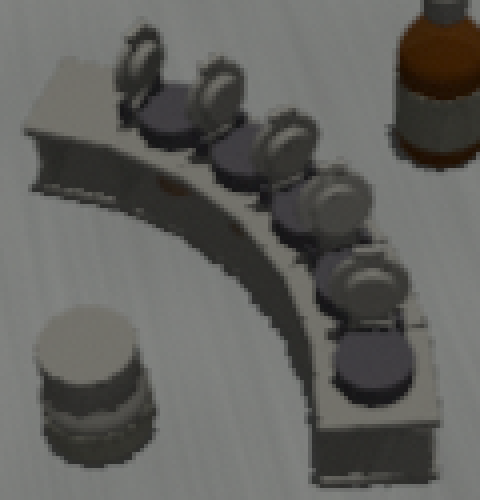

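The crops show all five collar tops, and lids 1–5 stand open. Next I'll fit the rack pose to the collar centres I read off: scene crop (573,155), (461,170), (342,173), (223,159), (116,130); side crop (173,112), (247,154), (374,360).

```bash
cat >> h.py <<'E'
def rack(p,xy):  # p=x,y,yaw ; mm
    c,s=np.cos(p[2]),np.sin(p[2]); return np.array([p[0]+c*xy[0]-s*xy[1],p[1]+s*xy[0]+c*xy[1]])
def arc(p,a,r=200): return rack(p,(-200+r*np.cos(a),r*np.sin(a)))
E
python3 - <<'E'
from h import *
from scipy.optimize import least_squares
obs={"scene":(235,185,{1:(573,155),2:(461,170),3:(342,173),4:(223,159),5:(116,130)}),"side":(185,140,{1:(173,112),2:(247,154),5:(374,360)})}
A=[]
for n,(x0,y0,o) in obs.items():
    f=np.load(n+".npz")
    for k,(x,y) in o.items():
        q=ray(f["K"],f["T"],(x0+x/4,y0+y/4),62)[:2]; A.append((n,k,q))
def res(p,sel=None): return np.concatenate([arc(p,.24*(3-k))-q for n,k,q in A if sel in(None,n)])
for sel in ("scene","side",None):
    r=least_squares(res,[570,65,0.1],args=(sel,)); print(sel,r.x.round(3)); 
    print(r.fun.reshape(-1,2).round(1).tolist())
p=r.x; np.save("p.npy",p)
for a in (.48+.42,.48+.3,.48,0,-.48,-.6): print(a,arc(p,a).round(1), "tangent angle of +y dir",round(p[2]+a+np.pi/2,3))
for n,x0,y0,o in (("scene",0,0,[(358,315),(266,307),(310,222)]),("side",0,0,[(295,178),(329,216),(209,250)])):
    f=np.load(n+".npz"); print(n,[ray(f["K"],f["T"],u,0)[:2].round() for u in o])
E
```

```text
scene [5.67913e+02 7.18890e+01 3.10000e-01]
[[-0.9, -0.5], [0.9, 1.0], [0.4, 0.3], [0.0, -0.2], [-0.4, -0.6]]
side [5.66613e+02 6.50450e+01 3.15000e-01]
[[-0.5, 0.6], [0.3, 0.6], [0.2, -1.2]]
None [5.67419e+02 6.93770e+01 3.16000e-01]
[[-1.9, -3.4], [0.2, -1.6], [-0.1, -2.2], [-0.2, -2.6], [-0.3, -3.1], [0.1, 4.8], [1.1, 4.9], [1.2, 3.2]]
0.8999999999999999 [446.7 194.7] tangent angle of +y dir 2.787
0.78 [468.7 185.1] tangent angle of +y dir 2.667
0.48 [517.2 150.1] tangent angle of +y dir 2.367
0 [567.4  69.4] tangent angle of +y dir 1.887
-0.48 [574.7 -25.4] tangent angle of +y dir 1.407
-0.6 [569.4 -48.8] tangent angle of +y dir 1.287
scene [array([663., 162.]), array([699.,  36.]), array([472.,  25.])]
side [array([654., 144.]), array([689.,  27.]), array([450.,   6.])]
```

```bash
python3 -m pendant '[[1,-0.024,-0.019,0,0],[1,-0.024,-0.019,0,0],[1,-0.024,-0.019,0,0],[1,-0.024,-0.019,0,0],[1,-0.024,-0.019,0,0],[1,-0.024,-0.019,0,0],[1,-0.024,-0.019,0,0],[1,-0.024,-0.019,0,0],[1,-0.024,-0.019,0,0],[1,-0.024,-0.019,0,0]]' && python3 -m pendant '[[1,-0.024,-0.019,0,0],[1,-0.024,-0.019,0,0],[1,-0.024,-0.019,0,0],[1,-0.024,-0.019,0,0],[1,-0.024,-0.019,0,0],[1,0,0,0,0],[1,0,0,0,0]]'
python3 - <<'E'
from bench import sensors, imaging
import cv2, numpy as np
s=sensors.state(); print(s["clock"],s["eef_pos"],s["orientation"],s["gripper_width"],s["qpos"])
p=imaging.camera_params("wrist"); im=imaging.camera("wrist")
np.savez("wrist.npz",im=im,K=p["mtx"],T=p["extrinsics"]); cv2.imwrite("pics/wrist1.png",im[:,:,::-1])
E
```

```text
clock: 0.93
eef_pos: [380.8, 318.2, 231.5]
orientation: [-0.0, 0.183, 0.983, -0.0]
force: [0.9, 0.3, 0.3]
gripper_width: 33.6
gripper_force: 0.0
clock: 1.52
eef_pos: [458.6, 186.7, 231.3]
orientation: [-0.0, 0.184, 0.983, -0.0]
force: [0.4, -0.2, -0.1]
gripper_width: 0.5
gripper_force: 0.0
1.5167 [458.57009292 186.71902727 231.33905023] [-3.07817915e-04  1.84227955e-01  9.82883493e-01 -7.46622012e-05] 0.4623842418178163 [ 2.53118913e-01  3.07796108e-01  1.86961661e+00  1.53457572e-04
  9.64800741e-01 -9.47192211e-01]
```

View pics/wrist1.png

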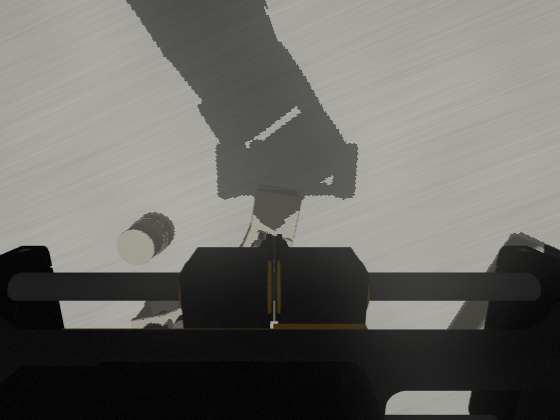

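The wrist view shows the ledge end edge from (255,187) to (301,193), with the deck sides below it near (243,240) and (294,240). The jar lid is at (136,246).

Run:
```python
from h import *
f=np.load("wrist.npz"); p=np.load("p.npy"); c=rack(p,(-200,0))
print("model corners",arc(p,.83,173).round(1),arc(p,.83,227).round(1))
for u in [(255,187),(301,193),(243,240),(294,240)]:
    q=ray(f["K"],f["T"],u,48)[:2]; d=q-c; print(u,q.round(1),"r",np.hypot(*d).round(1),"a",round(np.arctan2(d[1],d[0])-p[2],3))
print(ray(f["K"],f["T"],(136,246),60).round(1))
cv2.imwrite("pics/wcrop.png",cv2.resize(f["im"][175:255,225:325,::-1],None,fx=6,fy=6,interpolation=cv2.INTER_NEAREST))
```

```text
model corners [448.6 164.8] [470.8 214. ]
(255, 187) [438.9 171.3] r 175.3 a 0.896
(301, 193) [464.4 218. ] r 228.1 a 0.863
(243, 240) [493.1 133.8] r 171.6 a 0.514
(294, 240) [515.1 190.8] r 229.6 a 0.611
[451.6  17.9  60. ]
```

View pics/wcrop.png

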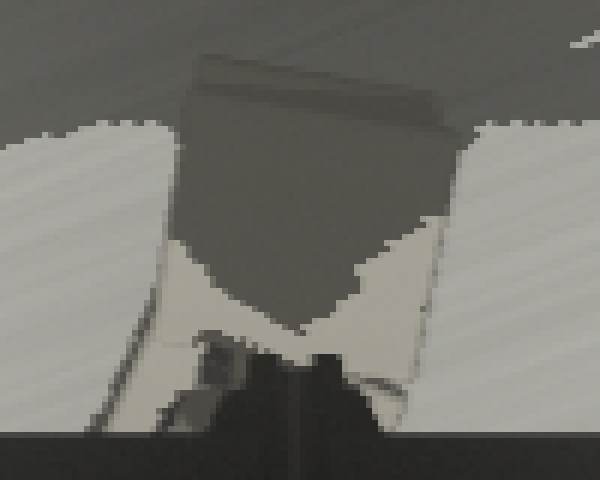

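```bash
python3 -m pendant '[[1,-0.002,0.0026,0.02,0.064],[1,0,0,0.025,0],[1,0,0,0.025,0],[1,0,0,0.025,0],[1,0,0,0.02,0],[1,0,0,0.015,0],[1,0,0,0.010,0],[1,0,0,0.005,0],[1,0,0,0,0]]'
python3 - <<'E'
from h import *
from bench import sensors
s=sensors.state();p=np.load("p.npy");c=rack(p,(-200,0));d=s["eef_pos"][:2]-c
print(s["eef_pos"].round(1),"r",np.hypot(*d),"a",np.arctan2(d[1],d[0])-p[2],"yaw",np.pi-2*np.arctan2(s["orientation"][1],s["orientation"][2])*1, "want",np.arctan2(d[1],d[0])+np.pi/2)
E
```

```text
clock: 2.32
eef_pos: [460.5, 190.1, 86.0]
orientation: [-0.001, 0.214, 0.977, -0.0]
force: [0.2, -0.7, -0.2]
gripper_width: 0.4
gripper_force: 0.0
[460.5 190.1  86. ] r 200.94913579813422 a 0.8278771624309778 yaw 2.7106830036446516 want 2.7151000509964103
```

```bash
python3 -m pendant '[[1,0,0,0,0.008],[1,-0.005,0,0,0.025],[1,-0.005,0,0,0.025],[1,-0.005,0,0,0.025],[1,-0.005,0,0,0.025],[1,-0.005,0,0,0.025],[1,-0.005,0,0,0.025],[1,-0.005,0,0,0.025],[1,-0.005,0,0,0.025],[1,-0.005,0,0,0.025]]'
python3 -m pendant '[[1,-0.005,0,0,0.025],[1,-0.005,0,0,0.025],[1,-0.005,0,0,0.025],[1,-0.005,0,0,0.025],[1,-0.005,0,0,0.025],[1,-0.005,0,0,0.025],[1,-0.005,0,0,0.025]]'
cat > chk.py <<'E'
from h import *
from bench import sensors,imaging
import sys
s=sensors.state();p=np.load("p.npy");c=rack(p,(-200,0));d=s["eef_pos"][:2]-c
print(s["eef_pos"].round(1),"r",np.hypot(*d).round(1),"a",np.arctan2(d[1],d[0])-p[2],"yaw err",np.pi-2*np.arctan2(s["orientation"][1],s["orientation"][2])-np.arctan2(d[1],d[0])-np.pi/2)
im=imaging.camera("side"); x0,y0=165,110
a=cv2.resize(im[110:270,165:325,::-1],None,fx=2.5,fy=2.5,interpolation=cv2.INTER_CUBIC)
im=imaging.camera("scene"); b=cv2.resize(im[150:310,235:395,::-1],None,fx=2.5,fy=2.5,interpolation=cv2.INTER_CUBIC)
cv2.imwrite(f"pics/{sys.argv[1]}.png",np.hstack([a,b]))
E
python3 chk.py s1
```

```text
clock: 3.15
eef_pos: [499.8, 166.2, 86.6]
orientation: [-0.0, 0.328, 0.945, -0.0]
force: [-0.6, 0.1, 0.3]
gripper_width: 0.4
gripper_force: 0.3
clock: 3.73
eef_pos: [525.7, 142.6, 86.6]
orientation: [0.0, 0.409, 0.913, 0.0]
force: [0.4, 0.5, -0.7]
gripper_width: 0.5
gripper_force: 0.2
[525.7 142.6  86.6] r 200.8 a 0.4235320289322559 yaw err -0.011453433126758839
```

View pics/s1.png

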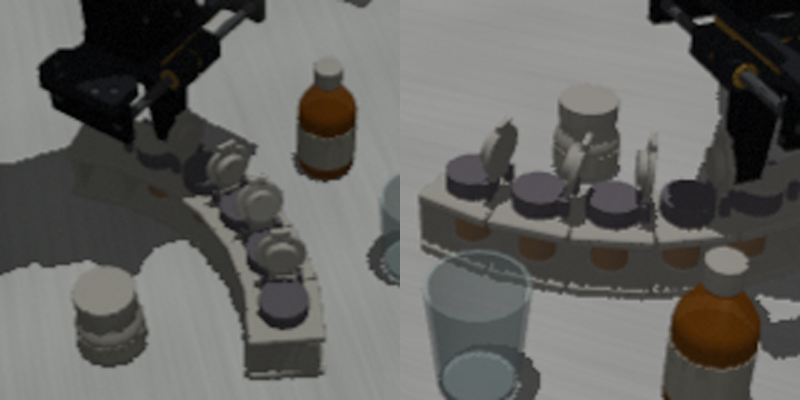

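At mid-sweep the fingers are over tube 1 and lids 2–5 are still open. The rack hasn't moved, so I'll go 1.5 mm lower and continue.

```bash
python3 -m pendant '[[1,0,0,0.0015,0],[1,0,0,0,0]]'; python3 -m pendant '[[1,-0.005,0,0,0.025],[1,-0.005,0,0,0.025],[1,-0.005,0,0,0.025],[1,-0.005,0,0,0.025],[1,-0.005,0,0,0.025],[1,-0.005,0,0,0.025],[1,-0.005,0,0,0.025],[1,-0.005,0,0,0.025],[1,-0.005,0,0,0.025]]';  python3 chk.py s2
```

```text
clock: 4.0
eef_pos: [525.1, 142.9, 84.9]
orientation: [-0.0, 0.408, 0.913, -0.0]
force: [-0.1, -0.5, 0.5]
gripper_width: 0.6
gripper_force: 0.0
clock: 4.75
eef_pos: [552.1, 106.1, 85.1]
orientation: [0.0, 0.509, 0.861, 0.0]
force: [-0.4, -0.5, -0.5]
gripper_width: 0.2
gripper_force: 0.1
[552.1 106.1  85.1] r 200.8 a 0.1989614512380316 yaw err -0.011991607049280706
```

View pics/s2.png

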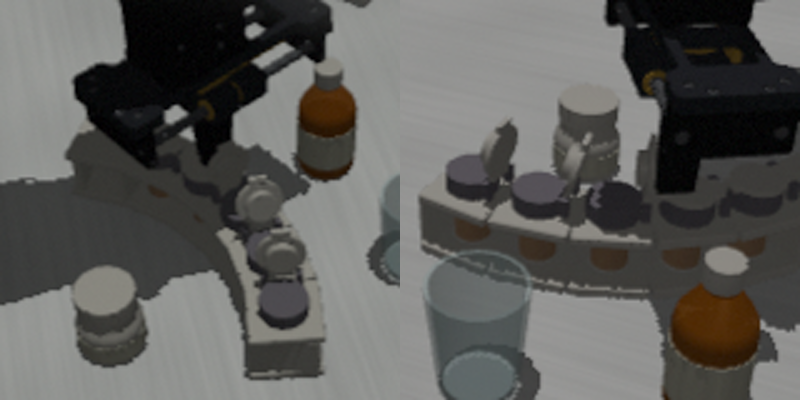

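Lid 1 lies flat at (755,180), lid 2 is under the fingertips, and lids 3–5 are open. Forces are below 1 N, so I'll continue.

```bash
for i in 1; do python3 -m pendant '[[1,-0.005,0,0,0.025],[1,-0.005,0,0,0.025],[1,-0.005,0,0,0.025],[1,-0.005,0,0,0.025],[1,-0.005,0,0,0.025],[1,-0.005,0,0,0.025],[1,-0.005,0,0,0.025],[1,-0.005,0,0,0.025],[1,-0.005,0,0,0.025],[1,-0.005,0,0,0.025]]'; done; python3 -m pendant '[[1,-0.005,0,0,0.025],[1,-0.005,0,0,0.025],[1,-0.005,0,0,0.025],[1,-0.005,0,0,0.025],[1,-0.005,0,0,0.025],[1,-0.005,0,0,0.025],[1,-0.005,0,0,0.025],[1,-0.005,0,0,0.025],[1,-0.005,0,0,0.025]]'; python3 chk.py s3
```

```text
clock: 5.68
eef_pos: [571.1, 60.1, 85.1]
orientation: [-0.0, 0.612, 0.791, 0.0]
force: [-0.8, 0.7, 0.8]
gripper_width: 0.3
gripper_force: 0.2
clock: 6.43
eef_pos: [577.9, 15.7, 85.1]
orientation: [-0.0, 0.697, 0.717, 0.0]
force: [-0.4, 0.4, 0.9]
gripper_width: 0.5
gripper_force: 0.1
[577.9  15.7  85.1] r 200.8 a -0.2738035524872861 yaw err -0.014190849487223822
```

View pics/s3.png

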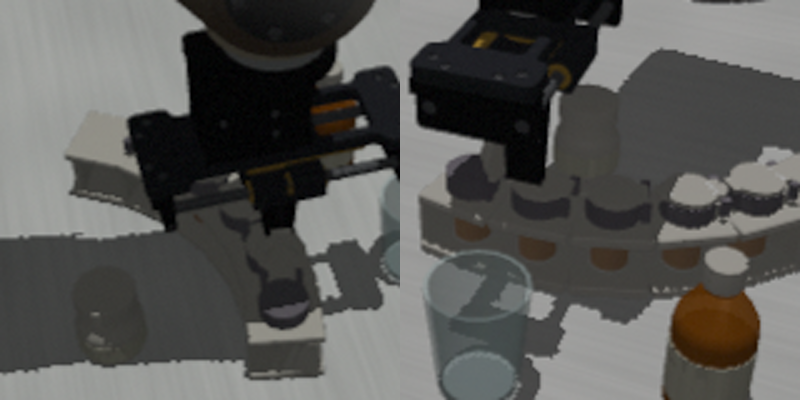

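Lids 1–3 lie flat, lid 4 is under the fingers and lid 5 is still open. I'll finish the sweep and lift.

```bash
python3 -m pendant '[[1,-0.005,0,0,0.025],[1,-0.005,0,0,0.025],[1,-0.005,0,0,0.025],[1,-0.005,0,0,0.025],[1,-0.005,0,0,0.025],[1,-0.005,0,0,0.025],[1,-0.005,0,0,0.025],[1,-0.005,0,0,0.025],[1,-0.005,0,0,0.025],[1,-0.005,0,0,0.025]]'; python3 -m pendant '[[1,-0.005,0,0,0.025],[1,-0.005,0,0,0.025],[1,-0.005,0,0,0.025],[1,0,0,0,0],[1,0,0,-0.005,0],[1,0,0,-0.02,0],[1,0,0,-0.03,0],[1,0,0,-0.03,0],[1,0,0,-0.03,0],[1,0,0,-0.03,0]]';python3 -m pendant '[[1,-0.03,0,0,0],[1,-0.03,0,0,0],[1,-0.03,0,0,0],[1,-0.03,0,0,0],[1,-0.03,0,0,0],[1,-0.03,0,0,0],[1,-0.03,0,0,0],[1,0,0,0,0],[1,0,0,0,0]]'; python3 chk.py s4
```

```text
clock: 7.37
eef_pos: [573.7, -34.0, 85.1]
orientation: [-0.0, 0.781, 0.625, 0.0]
force: [-0.5, -0.7, 0.8]
gripper_width: 0.6
gripper_force: 0.1
clock: 8.2
eef_pos: [570.0, -47.7, 232.0]
orientation: [0.0, 0.803, 0.596, 0.0]
force: [0.7, -0.1, -0.3]
gripper_width: 0.7
gripper_force: 0.0
clock: 8.95
eef_pos: [508.9, -249.9, 230.3]
orientation: [-0.0, 0.804, 0.595, 0.0]
force: [0.8, -0.4, 0.2]
gripper_width: 0.4
gripper_force: 0.0
[ 508.9 -249.9  230.3] r 288.8 a -1.4141565854248466 yaw err 0.8017876143865181
```

View pics/s4.png

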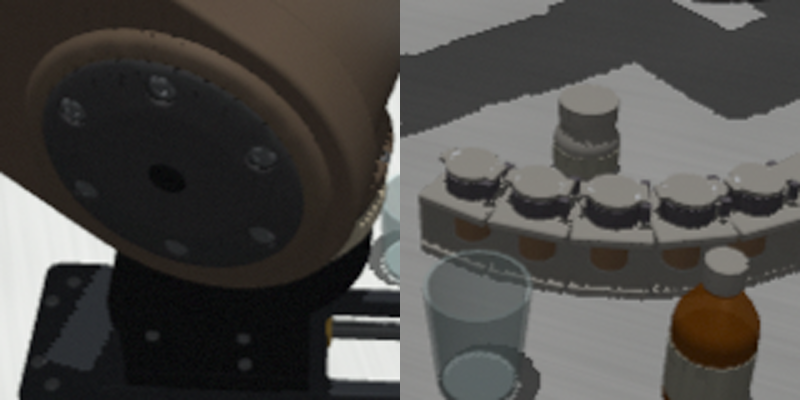

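All five lids lie flat, and the rack, bottle, beaker and jar appear not to have moved.

```bash
python3 -c "from bench import ticket; print(ticket.sign_off())"
```

```text
the job is handed in; nothing more can be done
None
```

The job is handed in at about 9 s of the 43 s allowed: all five lids were swept shut from the ledge end to the far end with wrist force readings around 1 N, the last picture shows them flat with the rack, bottle, beaker and jar in place, and the hand-in returned no verdict.

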